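# Free the ratchet hold-down of the cedar box and take its lid off

### The arm

A 6-joint arm with a two-finger parallel gripper is mounted at the origin on the work surface. World frame = base frame: x ahead of the robot, y to its left, z up, the work surface at z = 0. Lengths are in m, angles in rad, forces in N, time in s.
With the tool pointing down it reaches from about 0.3 to 0.875 m from the base axis. Payload 6.4 kg.
Tool frame: the origin (TCP) lies midway between the tips of the shut fingers; the grasp point (between the pads) lies 19 mm behind it; z points along the fingers, y is the line along which they close (so a half turn about z gives the same grasp; the last joint's range is limited). The gripper opens to 85 mm and grips with 20 to 120 N. Pads are 22 mm wide; open, the fingers measure 114 mm over their backs; the gripper's body (76 mm by 85 mm) begins 54 mm behind the grasp point. The pads swing forward as they close: fully open they stand 13 mm farther back than shut.
Start: joints at [1.134, 0.181, 1.607, -0, 1.354, -0.206], TCP at [0.132, 0.56, 0.231] pointing down, gripper open.
Joint ranges: [-2.99, 2.99], [-0.89, 2.07], [0.3, 2.58], [-1.14, 4.28], [0, 2.63], [-3.12, 3.12]. Speed limits (rad/s): [2.57, 2.57, 3.01, 3.14, 3.14, 3.14].

### API

Orientations are given as a unit quaternion [w, x, y, z].
In Python, from bench import status, camera, ctrl gives the robot as it stands. The module is installed in compiled form; this text tells all that it offers.
- The arm moves only by the shell command python3 -m handwheel 'ROWS'. ROWS is JSON, a list that holds one entry, the list of rows, each a list of 7 numbers: the opening, from -1 (shut) to 1 (fully open), then the shift along the tool's x, y, z in cm, then the turn, a rotation vector about the tool's x, y, z in degrees. A call has 1 to 10 rows; each row is the pose to reach, as a shift and turn from the pose commanded when the call began, along the tool's axes at that moment; what a row does not reach only later rows make up. A row lasts 1/8 s, in which the tool goes at most 62.5 mm and 10.7 degrees, less where a joint would pass 70% of its speed; a pose out of reach is approached as far as the arm can. A call with a gripper value outside its range is refused whole. The fingers move at their own pace and stop on an object; the grip force is fixed at half the most. Time passes only in rows, so rows that repeat a pose let the fingers close. It gives the time, the measured TCP pose, the force, the opening and the grip force at its end, in the units of the state.
- status.get_obs(): the state, without advancing time (a new reading comes with each control period).
- camera(name): name is "scene" or "top" or "wrist"; returns a dict with "frame" (480x640x3 uint8, blue, green, red), "depth" (480x640 float32, m along the optical axis (not along the pixel's ray), 0 where there is no reading), "fx", "fy", "cx", "cy" (pixels), "dist" ([k1, k2, p1, p2, k3] as OpenCV has them; the pictures are not rectified), "extrinsics" (4x4, takes a point from camera to world coordinates); the wrist camera has in their place "hand_eye" (4x4, takes a point from camera to tool coordinates, whose origin is the TCP and whose axes are the flange's). Camera axes: x right, y down, z forward; pixel columns grow to the right and rows downward; lengths in m; the calibration is good to about 2 mm. A picture is of the moment at which its call begins: read the wrist's pose just before it.
- ctrl.hand_in(): hands the job in; it is judged then, once.
The state is a dict: "time_s": time; "q": joint angles; "dq": joint speeds; "joint_efforts": joint torques, N m; "eef_pos": TCP position; "eef_rot": TCP orientation; "wrist_force": force on the tool from outside, world axes, zero at the start; "torque": the same for the moment, N m; "opening": opening from 0.0 (shut) to 1.0 (fully open); "grasp_force": force on a finger pad.
Only numpy, scipy, OpenCV 4.12 (cv2) and the standard library are available. Lean on these libraries where they do the work, as an engineer would, in place of code of your own. Each camera call takes 0.05 s, during which the arm holds its last target. There are 200 camera calls.

### The job

Open the shoe-care box on the closet counter: its lid is pinned down by a forked slide that a ratchet pawl keeps from moving back. Flip the pawl right over so that it stays up off the teeth, without forcing it (it is hooked under a tooth and loaded, so first ease the slide towards the box to unhook it, and hold it there while you lift), then draw the slide all the way back to its stop. Then lift the lid off by its knob, set it down right way up in the middle of the cork mat without dropping it, and leave the other things on the counter where they stand.

Things in the scene. Friction and masses are not known exactly. Their poses are not given: they have to be found in the camera images.
- base: Fixed wooden base, 425 x 70 x 12 mm along its x axis; origin under its middle on the counter, z up. An open wooden box, 120 (x) x 110 (y) mm, stands on it centred at x = -140 mm, rim at z = 62 mm. The slide runs on it along x; +x is the way the slide backs off, away from the box. The rack of teeth lies on its centre line at +x.
- rack: Three hooked steel teeth, 16 mm wide, 30 mm apart along x, 12 to 22 mm above the counter, fixed to the base (same origin and axes). Each has an upright face towards the box, its top lip overhanging by 5 mm, and a ramp behind: the pawl clicks over them as the slide moves to the box and hooks under a lip as it moves back.
- slide: Aluminium slide, axes as the base; origin under the pawl's pivot at counter height, at base x = 55 mm fully forward, 145 mm at its rear stop; starts 34 mm from fully forward. Spring +x: 5.5 N at the start, under its 2.5 N friction from 60 mm on, where it stays as left. Its 2 tines (tops 82 mm up) pin the lid until 70 mm of travel. Block, 90 mm wide, 82 mm high, at x = -125 to -75 mm.
- slide_handle (a point): On the slide: middle of its upright round black handle, 20 mm in diameter, standing from 82 to 117 mm above the counter; this point is 99 mm up, at x = -100 mm of the slide. Two cheeks, 46 mm apart outside and 45 mm high, run from the slide's block to 12 mm past the pivot.
- pawl: Steel pawl, 90 g; origin at its pivot, 32 mm up on the slide. At the start its axes are the slide's; its nose (5 mm thick, at x = 68, z = -17.5 mm) lies in the teeth by its weight. It turns about y, x axis going up and over to the box, 1.95 rad to a stop; past 1.3 rad it falls over and stays. Hooked, the nose lifts 2 mm and jams; it is free with the slide held 7 to 11 mm nearer the box (more: it meets a ramp).
- pawl_bar (a point): On the pawl: middle of its round steel cross bar, 10 mm in diameter, 90 mm long along the pawl's y axis (45 mm each side of this point), at x = 54, z = 25 mm from the pivot; 57 mm above the counter at first. A 10 mm wide post joins its middle: take one half, 30 mm off. Pulled along x it drags the slide; raised straight up it thrusts the slide back, so lead it on its arc.
- lid: Loose wooden lid, 0.2 to 0.4 kg: plate 122 x 112 x 8 mm over a plug 104 x 94 x 8 mm that sits in the box with 2 mm of play. Origin at the middle of the plug's underside, z up through the knob (54 mm above the counter at the start).
- lid_knob (a point): On the lid: middle of its round wooden knob, 26 mm in diameter, 24 mm tall, top 46 mm above the lid's origin; this point is 34 mm above the lid's origin.
- mat: Fixed bare cork mat, 160 x 160 x 4 mm, on the counter beyond the box end; origin at the middle of its underside.
- brush: Bystander: dark wooden shoe brush, 150 x 48 x 44 mm, behind the slide as seen from the robot.
- tin: Bystander: black and steel polish tin, 80 mm in diameter, 29 mm high, in front of the slide.
- small_tin: Bystander: steel polish tin, 60 mm in diameter, 23 mm high, behind the box.
- spray: Bystander: amber bottle, 48 mm in diameter, 100 mm tall, behind the rail's end away from the box.
- shoe_tree: Bystander: wooden shoe tree, 220 mm long, 55 mm wide, 40 mm high.
- shoehorn: Bystander: flat shoehorn, 190 x 36 x 10 mm.
- jar: Bystander: white ceramic cup, 60 mm in diameter, 70 mm high.
Not all that is in view belongs to the job. There is more than one size of the mat; the one meant has the size given above.

How it is judged:
On the way, in this order (a step that is already met when the one before it is completed fails the run):
1. the pawl is flipped over and stays up, its bar on the box side of the pivot (x of pawl_bar in the frame of slide below -0.015 m and contact force between the fingers and pawl below 0.5 N), for 0.2 s.
2. the slide is drawn right back (within 8 mm of its stop) (x of pawl_bar in the frame of slide below -0.015 m and x of slide in the frame of base above 0.137 m), for 0.2 s.
3. the lid is set on the mat while still held (lowered, not dropped) (horizontal distance between lid and mat below 0.03 m and z of lid in the frame of mat between 0.001 and 0.008 m and angle between lid's own z axis and vertical below 0.1 rad and contact force between the fingers and lid above 0.5 N), for 0.05 s.
At the end, for the whole second after the job is handed in: The pawl is still flipped over (its bar at least 15 mm on the box side of its pivot), the slide within 8 mm of its rear stop, and the lid at rest flat on the cork mat, knob up, its centre within 30 mm of the mat's centre (all of step 2 and horizontal distance between lid and mat below 0.03 m and z of lid in the frame of mat between 0.001 and 0.008 m and angle between lid's own z axis and vertical below 0.1 rad and linear speed of lid below 0.02 m/s); the robot touches nothing.
It fails at once if the pawl is forced against its tooth (over 40 N) (contact force between pawl and rack above 40 N).
It fails at once if another thing on the counter is shifted by more than 30 mm (distance of any of brush, tin, small_tin, spray, shoe_tree, shoehorn, jar from where it was at the start of the episode above 0.03 m).
It also fails if it takes over 62 s, if anything falls off the work surface, if the arm or the gripper's body presses on something with over 40 N, if the wrist force passes 120 N, or if a joint passes its speed limit or range.

## Working session

There is one attempt and no reset: what is moved stays moved. The work goes in short steps, Python scripts to look and compute and a shell command to move; the robot and the scene stay as the last step left them, time stands still between calls to the robot, and variables do not carry over. Pictures are saved under pics/ and viewed, at most 10 in all, crops included, and the job is handed in when it is done.

```bash
mkdir -p pics; cat > h.py <<'E'
import numpy as np, cv2, pickle
from bench import status, camera, ctrl
from scipy.spatial.transform import Rotation as R
def T_tool():
    o=status.get_obs(); T=np.eye(4); q=o["eef_rot"]; T[:3,:3]=R.from_quat([q[1],q[2],q[3],q[0]]).as_matrix(); T[:3,3]=o["eef_pos"]; return T
def snap(name):
    T=T_tool(); c=camera(name)
    c=dict(c); c["E"]=np.array(c["extrinsics"]) if name!="wrist" else T@np.array(c["hand_eye"])
    return c
def rays(c,px):
    K=np.array([[c["fx"],0,c["cx"]],[0,c["fy"],c["cy"]],[0,0,1]])
    p=cv2.undistortPoints(np.array(px,float).reshape(-1,1,2),K,np.array(c["dist"],float)).reshape(-1,2)
    return np.c_[p,np.ones(len(p))]
def plane(c,px,z):
    d=rays(c,px)@c["E"][:3,:3].T; o=c["E"][:3,3]; return o+d*((z-o[2])/d[:,2])[:,None]
def deep(c,px):
    px=np.array(px).reshape(-1,2); r=rays(c,px); d=c["depth"][px[:,1].astype(int),px[:,0].astype(int)]
    return (r*d[:,None])@c["E"][:3,:3].T+c["E"][:3,3]
def proj(c,P):
    K=np.array([[c["fx"],0,c["cx"]],[0,c["fy"],c["cy"]],[0,0,1]])
    Q=(np.array(P).reshape(-1,3)-c["E"][:3,3])@c["E"][:3,:3]
    return cv2.projectPoints(Q,np.zeros(3),np.zeros(3),K,np.array(c["dist"],float))[0].reshape(-1,2)
E
python3 - <<'E'
from h import *
for n in("top","scene"):
    c=snap(n); pickle.dump(c,open(n+".pkl","wb")); cv2.imwrite(f"pics/{n}0.png",c["frame"]); print(n,c["E"].round(3).tolist(),c["fx"],(c["depth"]>0).mean())
o=status.get_obs(); print({k:np.round(v,3) for k,v in o.items()})
E
```

```text
top [[-0.03, -0.984, 0.177, 0.351], [-0.999, 0.027, -0.018, 0.043], [0.013, -0.178, -0.984, 1.059], [0.0, 0.0, 0.0, 1.0]] 438.88631410237406 0.996083984375
scene [[0.251, 0.713, -0.655, 1.407], [0.968, -0.189, 0.165, -0.173], [-0.006, -0.675, -0.738, 1.104], [0.0, 0.0, 0.0, 1.0]] 592.7602431845457 0.9960774739583333
{'time_s': np.float64(0.1), 'q': array([ 1.134,  0.181,  1.608,  0.   ,  1.354, -0.206]), 'dq': array([-0.001, -0.001, -0.004, -0.001,  0.   , -0.001]), 'joint_efforts': array([ 0.0000e+00, -4.4588e+01, -3.5224e+01, -0.0000e+00,  4.0000e-03,
       -0.0000e+00]), 'eef_pos': array([0.131, 0.559, 0.23 ]), 'eef_rot': array([-0.   ,  0.115,  0.993, -0.001]), 'wrist_force': array([ 0.041, -0.491, -0.334]), 'torque': array([ 0.004,  0.038, -0.007]), 'grasp_force': np.float64(0.0), 'opening': np.float64(1.002)}
```

View pics/top0.png

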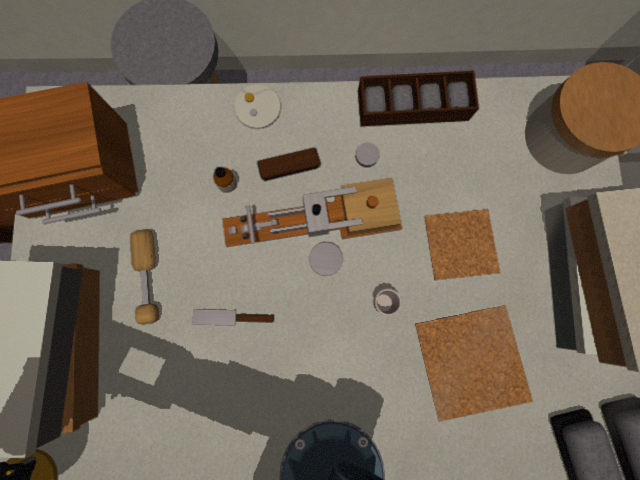

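View pics/scene0.png

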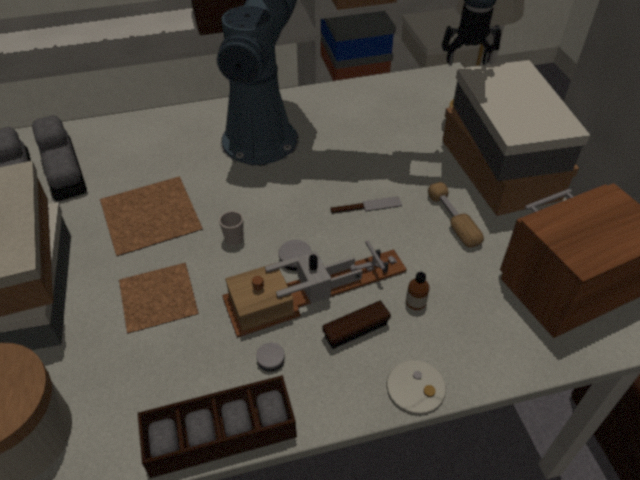

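The top view shows the knob at (372,201), the handle at (316,210) and the bar near (250,224). The smaller mat, about 66 px wide, is centred at (462,244), which is the 160 mm one. The tin is at (326,259), the jar at (387,300) and the brush at (289,163).

```bash
python3 - <<'E'
from h import *
c=pickle.load(open("top.pkl","rb")); s=pickle.load(open("scene.pkl","rb"))
print("knob",plane(c,[(372,201)],.1).round(3),deep(c,[(372,201)]).round(3))
print("handle",plane(c,[(316,210)],.117).round(3),deep(c,[(316,210)]).round(3))
hsv=cv2.cvtColor(c["frame"],cv2.COLOR_BGR2HSV)
m=((hsv[...,0]<25)&(hsv[...,1]>90)&(hsv[...,2]>60)).astype(np.uint8)
n,l,st,ce=cv2.connectedComponentsWithStats(m)
for i in range(1,n):
    if st[i,4]>150:
        cnt=cv2.findContours((l==i).astype(np.uint8),cv2.RETR_EXTERNAL,cv2.CHAIN_APPROX_NONE)[0][0]
        P=plane(c,cnt.reshape(-1,2),.004)[:,:2].astype(np.float32); print(ce[i].round(),st[i,4],[np.round(v,3) for v in cv2.minAreaRect(P)])
# high points near slide by depth
uu,vv=np.meshgrid(np.arange(215,410),np.arange(170,255)); px=np.c_[uu.ravel(),vv.ravel()]
P=deep(c,px); 
for lo,hi in((.045,.075),(.078,.088),(.09,.105),(.108,.125)):
    k=(P[:,2]>lo)&(P[:,2]<hi); print(lo,k.sum(),P[k].mean(0).round(3),P[k].min(0).round(3),P[k].max(0).round(3))
cv2.imwrite("pics/crops.png",np.hstack([cv2.resize(c["frame"][180:260,215:415],(800,320)),]))
cv2.imwrite("pics/crop2.png",np.vstack([cv2.resize(c["frame"][180:260,215:415],(780,312),interpolation=cv2.INTER_CUBIC),cv2.resize(s["frame"][230:340,220:420],(780,286),interpolation=cv2.INTER_CUBIC)]))
E
```

```text
knob [[ 0.598 -0.107  0.1  ]] [[ 0.598 -0.107  0.101]]
handle [[0.577 0.02  0.117]] [[0.577 0.02  0.117]]
[601. 109.] 6651 [array([ 0.853, -0.712]), array([0.21 , 0.264]), np.float64(81.326)]
[ 49. 147.] 10933 [array([0.779, 0.655]), array([0.332, 0.318]), np.float64(12.851)]
[282. 161.] 386 [array([0.734, 0.086]), array([0.042, 0.145]), np.float64(16.029)]
[224. 179.] 222 [array([0.693, 0.245]), array([0.048, 0.048]), np.float64(34.197)]
[367. 208.] 3063 [array([ 0.605, -0.097]), array([0.133, 0.175]), np.float64(7.525)]
[278. 225.] 994 [array([0.572, 0.108]), array([0.071, 0.13 ]), np.float64(7.333)]
[461. 244.] 4236 [array([ 0.51 , -0.334]), array([0.16, 0.16]), np.float64(4.628)]
[235. 231.] 547 [array([0.558, 0.214]), array([0.07 , 0.061]), np.float64(7.78)]
[142. 250.] 906 [array([0.516, 0.439]), array([0.099, 0.057]), np.float64(2.553)]
[146. 314.] 385 [array([0.365, 0.422]), array([0.044, 0.053]), np.float64(2.071)]
[473. 363.] 9414 [array([ 0.233, -0.334]), array([0.221, 0.221]), np.float64(9.939)]
[254. 318.] 226 [array([0.347, 0.17 ]), array([0.087, 0.016]), np.float64(86.288)]
[ 69. 397.] 617 [array([0.221, 0.591]), array([0.219, 0.026]), np.float64(3.071)]
[ 38. 467.] 522 [array([0.049, 0.651]), array([0.107, 0.05 ]), np.float64(56.493)]
0.045 2767 [ 0.598 -0.057  0.067] [ 0.517 -0.176  0.045] [0.695 0.257 0.075]
0.078 1174 [0.585 0.001 0.082] [ 0.535 -0.118  0.078] [0.681 0.251 0.088]
0.09 184 [0.622 0.019 0.099] [ 0.572 -0.121  0.091] [0.681 0.247 0.105]
0.108 64 [0.581 0.019 0.116] [0.572 0.011 0.109] [0.591 0.027 0.121]
```

View pics/crop2.png

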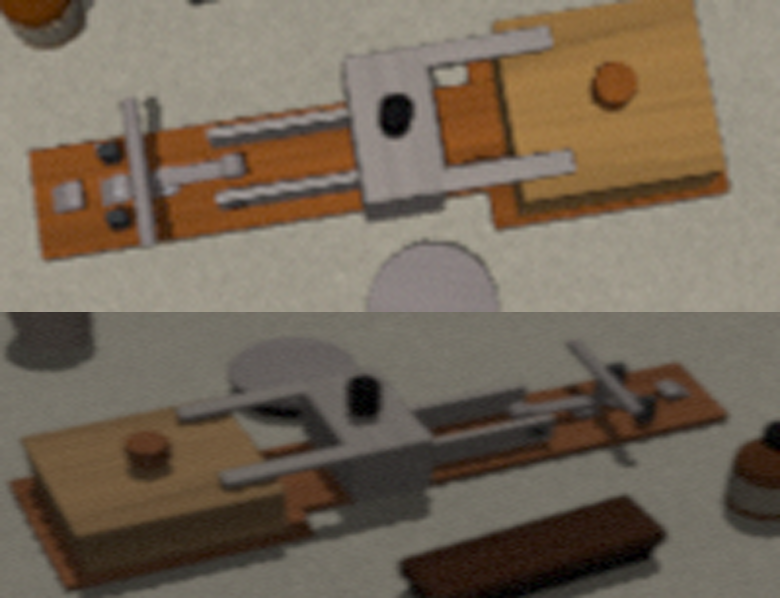

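The crop shows the bar from about (128,100) to (148,242), which is px (248,206) to (253,242). The slide sits with the box on the −y side. Next I compute the axis and the grasp.

```bash
python3 - <<'E'
from h import *
c=pickle.load(open("top.pkl","rb")); s=pickle.load(open("scene.pkl","rb"))
b=plane(c,[(247.8,205.6),(252.9,242)],.060); print("bar ends",b.round(4),np.linalg.norm(b[0]-b[1]),b.mean(0))
# scene crop: x/3.9+220, y 110->286: (y-312)/2.6+230
e=[(220+574/3.9,230+(346-312)/2.6),(220+645/3.9,230+(413-312)/2.6)]
sb=plane(s,e,.060); print("scene",sb.round(4),sb.mean(0).round(4))
hz=plane(s,[(220+364/3.9,230+(383-312)/2.6)],.117);kn=plane(s,[(220+147/3.9,230+(437-312)/2.6)],.1);print("h,k scene",hz.round(4),kn.round(4))
k=np.array([.598,-.107]);h=np.array([.577,.020]);bm=b.mean(0)[:2]
u=(bm-k)/np.linalg.norm(bm-k); print("u",u,np.degrees(np.arctan2(u[1],u[0])),np.linalg.norm(bm-h),np.linalg.norm(h-k),np.cross(u,h-k))
d=b[1]-b[0];d/=np.linalg.norm(d);print("bar dir -> u",d[1],-d[0])
E
```

```text
bar ends [[0.6052 0.1777 0.06  ]
 [0.5187 0.1663 0.06  ]] 0.08723284749102976 [0.56194445 0.17199986 0.06      ]
scene [[0.5247 0.1665 0.06  ]
 [0.6107 0.1826 0.06  ]] [0.5677 0.1745 0.06  ]
h,k scene [[0.5828 0.0212 0.117 ]] [[ 0.5952 -0.1063  0.1   ]]
u [-0.12816563  0.99175278] 97.36360378962061 0.1527436595215689 0.12872451204024818 0.004549773613500948
bar dir -> u -0.13104412501211052 0.9913765365893074<stdin>:9: DeprecationWarning: Arrays of 2-dimensional vectors are deprecated. Use arrays of 3-dimensional vectors instead. (deprecated in NumPy 2.0)
```

```bash
cat >> h.py <<'E'
def go(p,yaw,tilt=0):
    """shift (cm) and turn (deg) in current tool axes to put TCP at p, tool down, tool y at world angle yaw (deg)"""
    T=T_tool(); a=np.radians(yaw); y=np.array([np.cos(a),np.sin(a),0]); z=np.array([0,0,-1.]); G=np.c_[np.cross(y,z),y,z]
    print("shift",(T[:3,:3].T@(np.array(p)-T[:3,3])*100).round(2),"turn",np.degrees(R.from_matrix(T[:3,:3].T@G).as_rotvec()).round(1))
E
python3 -c "
from h import *
go([.533,.169,.17],97.4)"
```

```text
shift [-48.04 -28.8    6.08] turn [ -0.1  -0.  -20.6]
```

```bash
python3 -m handwheel '[[[0,-48,-28.8,0,0,0,-20.6],[0,-48,-28.8,0,0,0,-20.6],[0,-48,-28.8,0,0,0,-20.6],[0,-48,-28.8,0,0,0,-20.6],[0,-48,-28.8,0,0,0,-20.6],[0,-48,-28.8,0,0,0,-20.6],[0,-48,-28.8,0,0,0,-20.6],[0,-48,-28.8,2,0,0,-20.6],[0,-48,-28.8,4,0,0,-20.6],[0,-48,-28.8,6,0,0,-20.6]]]'; python3 - <<'E'
from h import *
c=snap("wrist"); pickle.dump(c,open("w.pkl","wb")); cv2.imwrite("pics/w1.png",c["frame"])
print(T_tool()[:3,3], proj(c,[[.563,.173,.06]]))
go([.533,.169,.17],97.4)
E
```

```text
time_s: 1.35
eef_pos: [0.5352, 0.1666, 0.1705]
eef_rot: [0.001, -0.062, 0.998, -0.0]
wrist_force: [-0.3, 0.5, 0.7]
opening: 0.498
grasp_force: 0.0
[0.53285932 0.16624964 0.16635747] [[318.64684338 278.99896005]]
shift [-0.05  0.27 -0.36] turn [-0.  -0.3 -0.2]
```

View pics/w1.png

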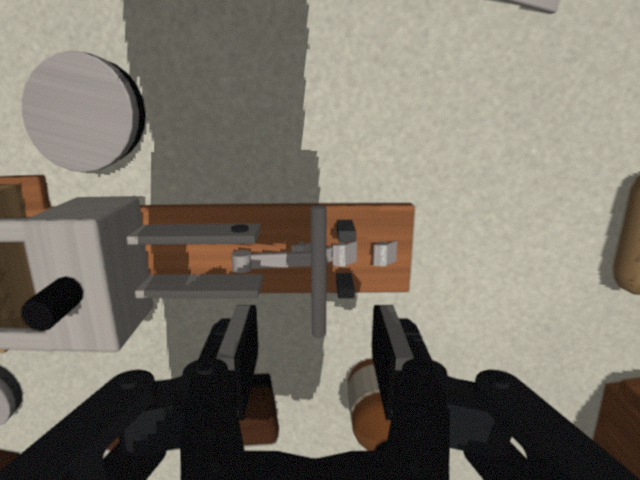

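The bar runs from (318,205) near the robot to (318,335) far, and the finger midline is at column ~315. The bar is well aligned with the gap.

```bash
python3 - <<'E'
from h import *
c=pickle.load(open("w.pkl","rb"))
b=plane(c,[(318,207),(318.5,335)],.060); print(b.round(4),np.linalg.norm(b[0]-b[1]),b.mean(0).round(4))
print(plane(c,[(390,255)],.02).round(4), deep(c,[(318,300),(318,225),(250,285),(245,230)]).round(4))
d=b[0]-b[1]; d/=np.linalg.norm(d); p=b.mean(0)+d*.029; yaw=np.degrees(np.arctan2(-d[0],d[1])); print(p,yaw)
p[2]=.057-.019; go(p,97.4)
E
```

```text
[[0.516  0.1666 0.06  ]
 [0.6037 0.1781 0.06  ]] 0.08849007453423037 [0.5599 0.1724 0.06  ]
[[0.5546 0.2249 0.02  ]] [[0.5776 0.1744 0.0606]
 [0.5274 0.168  0.0595]
 [0.5848 0.1266 0.0339]
 [0.5442 0.1201 0.0344]]
[0.53111785 0.16856941 0.06      ] 97.50249261101928
shift [ 0.08  0.26 12.84] turn [-0.  -0.3 -0.2]
```

```bash
python3 -m handwheel '[[[0,0.1,0.3,5,0,0,0],[0,0.1,0.3,9,0,0,0],[0,0.1,0.3,12,0,0,0],[0,0.1,0.3,12.6,0,0,0],[0,0.1,0.3,12.6,0,0,0]]]'; python3 - <<'E'
from h import *
go([.5311,.1686,.038],97.4)
E
```

```text
time_s: 2.02
eef_pos: [0.5316, 0.1728, 0.0459]
eef_rot: [0.0, -0.065, 0.998, 0.0]
wrist_force: [1.0, 0.3, -0.3]
opening: 0.5
grasp_force: 0.0
shift [ 0.11 -0.41  0.79] turn [0. 0. 0.]
```

```bash
python3 -m handwheel '[[[0,0,-0.35,0.6,0,0,0],[0,0,-0.35,0.6,0,0,0],[0,0,-0.35,0.6,0,0,0]]]'; python3 - <<'E'
from h import *
c=snap("wrist"); cv2.imwrite("pics/w2.png",c["frame"][150:480]); go([.5311,.1686,.038],97.4)
E
```

```text
time_s: 2.4
eef_pos: [0.5327, 0.1689, 0.0401]
eef_rot: [0.001, -0.064, 0.998, -0.0]
wrist_force: [1.0, -0.4, 1.8]
opening: 0.502
grasp_force: 0.8
shift [ 0.16 -0.01  0.21] turn [-0.   0.1 -0. ]
```

View pics/w2.png

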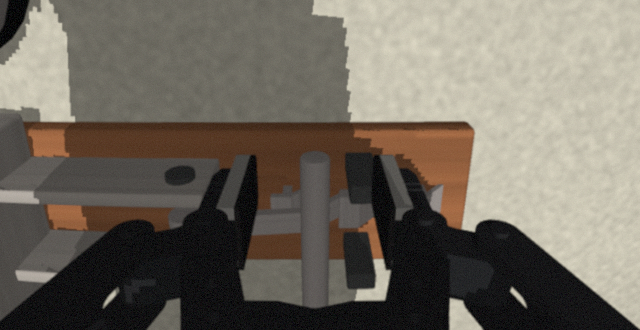

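The bar, at column ~315, is centred between the pads (245 and 385), so I close.

```bash
python3 -m handwheel '[[[-1,0,0,0,0,0,0],[-1,0,0,0,0,0,0],[-1,0,0,0,0,0,0],[-1,0,0,0,0,0,0],[-1,0,0,0,0,0,0]]]'; python3 - <<'E'
from h import *
o=status.get_obs(); print(o["eef_pos"],o["wrist_force"],o["opening"],o["grasp_force"])
E
```

```text
time_s: 3.08
eef_pos: [0.5343, 0.1693, 0.0416]
eef_rot: [0.002, -0.064, 0.998, 0.0]
wrist_force: [0.4, 0.2, 9.7]
opening: 0.091
grasp_force: 58.7
[0.53427861 0.16925414 0.04156804] [0.42520638 0.2219677  9.67188696] 0.09141980819949362 58.6686247587204
```

```bash
python3 -m handwheel '[[[-1,0,-0.3,-0.05,0,0,0],[-1,0,-0.6,-0.1,0,0,0],[-1,0,-0.9,-0.1,0,0,0],[-1,0,-0.9,-0.1,0,0,0],[-1,0,-0.9,-0.1,0,0,0]]]'; python3 - <<'E'
from h import *
o=status.get_obs(); print(o["eef_pos"],o["wrist_force"],o["opening"],o["grasp_force"])
c=snap("wrist"); pickle.dump(c,open("w3.pkl","wb")); cv2.imwrite("pics/w3.png",c["frame"][150:480])
t=snap("top"); k=(313,211)
uu,vv=np.meshgrid(np.arange(295,340),np.arange(190,235)); P=deep(t,np.c_[uu.ravel(),vv.ravel()]); k=(P[:,2]>.108)&(P[:,2]<.122);print(k.sum(),P[k].mean(0).round(4))
t0=pickle.load(open("top.pkl","rb"));P=deep(t0,np.c_[uu.ravel(),vv.ravel()]); k=(P[:,2]>.108)&(P[:,2]<.122);print(k.sum(),P[k].mean(0).round(4))
E
```

```text
time_s: 3.7
eef_pos: [0.5352, 0.1619, 0.0418]
eef_rot: [0.003, -0.064, 0.998, 0.001]
wrist_force: [3.9, 8.3, 3.5]
opening: 0.09
grasp_force: 58.7
[0.53518739 0.16188594 0.04184115] [3.89369168 8.30191958 3.54586329] 0.09041034932009843 58.67505669593811
67 [0.5818 0.0121 0.1166]
64 [0.5807 0.019  0.1163]
```

```bash
python3 -m handwheel '[[[-1,0,-0.2,0,0,0,0],[-1,0,-0.2,0,0,0,0],[-1,0,-0.32,-0.23,0,0,0],[-1,0,-0.44,-0.46,0,0,0],[-1,0,-0.58,-0.7,0,0,0],[-1,0,-0.72,-0.9,0,0,0],[-1,0,-0.72,-0.9,0,0,0]]]'; python3 - <<'E'
from h import *
o=status.get_obs(); print(o["eef_pos"],o["wrist_force"],o["opening"],o["grasp_force"])
def handle(n):
    t=snap("top");uu,vv=np.meshgrid(np.arange(295,340),np.arange(190,235)); P=deep(t,np.c_[uu.ravel(),vv.ravel()]); k=(P[:,2]>.108)&(P[:,2]<.122);print(k.sum(),P[k].mean(0).round(4))
handle(0)
E
```

```text
time_s: 4.68
eef_pos: [0.5359, 0.155, 0.0509]
eef_rot: [0.002, -0.064, 0.998, 0.002]
wrist_force: [2.7, 9.1, 3.4]
opening: 0.09
grasp_force: 58.7
[0.53594246 0.15504981 0.05088501] [2.65533908 9.12054594 3.39577482] 0.08956675315757988 58.72781753540039
68 [0.5823 0.0098 0.1162]
```

```bash
python3 -m handwheel '[[[-1,0,-0.15,-0.2,0,0,0],[-1,0,-0.32,-0.41,0,0,0],[-1,0,-0.67,-0.8,0,0,0],[-1,0,-1.05,-1.15,0,0,0],[-1,0,-1.46,-1.47,0,0,0],[-1,0,-1.9,-1.75,0,0,0],[-1,0,-2.35,-1.99,0,0,0],[-1,0,-2.35,-1.99,0,0,0]]]'; python3 - <<'E'
from h import *
o=status.get_obs(); print(o["eef_pos"],o["wrist_force"],o["opening"],o["grasp_force"],o["torque"])
t=snap("top");uu,vv=np.meshgrid(np.arange(295,340),np.arange(190,235)); P=deep(t,np.c_[uu.ravel(),vv.ravel()]); k=(P[:,2]>.108)&(P[:,2]<.122);print(k.sum(),P[k].mean(0).round(4))
E
```

```text
time_s: 5.72
eef_pos: [0.5391, 0.1317, 0.0712]
eef_rot: [0.003, -0.064, 0.998, 0.002]
wrist_force: [3.3, 9.2, 6.5]
opening: 0.089
grasp_force: 58.9
[0.53911915 0.13173203 0.07116415] [3.31670501 9.18573511 6.48124353] 0.08942855997466947 58.923436403274536 [ 1.81079777 -0.29505559  0.03458247]
65 [0.5826 0.0061 0.1168]
```

```bash
python3 -m handwheel '[[[-1,0,-0.48,-0.2,0,0,0],[-1,0,-0.97,-0.36,0,0,0],[-1,0,-1.48,-0.47,0,0,0],[-1,0,-1.99,-0.54,0,0,0],[-1,0,-2.5,-0.56,0,0,0],[-1,0,-3.03,-0.54,0,0,0],[-1,0,-3.03,-0.54,0,0,0]]]'; python3 - <<'E'
from h import *
o=status.get_obs(); print(o["eef_pos"],o["wrist_force"],o["opening"],o["grasp_force"],o["torque"])
t=snap("top");uu,vv=np.meshgrid(np.arange(295,340),np.arange(190,235)); P=deep(t,np.c_[uu.ravel(),vv.ravel()]); k=(P[:,2]>.108)&(P[:,2]<.122);print(k.sum(),P[k].mean(0).round(4))
E
```

```text
time_s: 6.65
eef_pos: [0.5432, 0.1019, 0.0781]
eef_rot: [0.003, -0.064, 0.998, 0.002]
wrist_force: [-3.7, 9.5, 18.8]
opening: 0.086
grasp_force: 59.3
[0.54318826 0.10187498 0.07812372] [-3.67885336  9.51619993 18.81104498] 0.08628396142714732 59.263256192207336 [1.8468847  0.62227051 0.05313969]
66 [ 0.585  -0.0104  0.1164]
```

The bar sticks in the grip, so the slide is following it towards the box instead of the pawl turning (about 50° so far). The nose is clear of the teeth. I'll take the slide back, still gripped, to ~60 mm travel where it rests by itself, then tip the pawl over with a loose grip.

```bash
python3 -m handwheel '[[[-1,0,0.3,-0.1,0,0,0],[-1,0,0.9,-0.1,0,0,0],[-1,0,1.5,-0.1,0,0,0],[-1,0,2.1,-0.1,0,0,0],[-1,0,2.7,-0.1,0,0,0],[-1,0,3.3,-0.1,0,0,0],[-1,0,3.9,-0.1,0,0,0],[-1,0,4.5,-0.1,0,0,0],[-1,0,5,-0.1,0,0,0],[-1,0,5,-0.1,0,0,0]]]'; python3 - <<'E'
from h import *
o=status.get_obs(); print(o["eef_pos"],o["wrist_force"],o["opening"],o["grasp_force"],o["torque"])
t=snap("top");uu,vv=np.meshgrid(np.arange(280,340),np.arange(190,235)); P=deep(t,np.c_[uu.ravel(),vv.ravel()]); k=(P[:,2]>.108)&(P[:,2]<.122);print(k.sum(),P[k].mean(0).round(4))
cv2.imwrite("pics/t4.png",cv2.resize(t["frame"][180:260,215:415],(800,320),interpolation=cv2.INTER_CUBIC))
E
```

```text
time_s: 7.95
eef_pos: [0.5367, 0.1501, 0.0769]
eef_rot: [0.003, -0.064, 0.998, 0.001]
wrist_force: [4.4, 3.5, 1.9]
opening: 0.09
grasp_force: 58.7
[0.53667227 0.15014417 0.07693913] [4.41849765 3.51244323 1.85068039] 0.08952926409951535 58.680499792099 [ 0.61227558 -0.63200997  0.05049871]
67 [0.5793 0.0336 0.1163]
```

```bash
python3 -m handwheel '[[[-1,0,0.5,0,0,0,0],[-1,0,1,0,0,0,0],[-1,0,1.5,0,0,0,0],[-1,0,1.5,0,0,0,0],[-0.6,0,1.5,0,0,0,0],[-0.6,0,1.5,0,0,0,0]]]'; python3 - <<'E'
from h import *
o=status.get_obs(); print(o["eef_pos"],o["wrist_force"],o["opening"],o["grasp_force"],o["torque"])
t=snap("top");uu,vv=np.meshgrid(np.arange(280,340),np.arange(190,235)); P=deep(t,np.c_[uu.ravel(),vv.ravel()]); k=(P[:,2]>.108)&(P[:,2]<.122);print(k.sum(),P[k].mean(0).round(4))
c=snap("wrist"); pickle.dump(c,open("w5.pkl","wb"))
cv2.imwrite("pics/w5.png",c["frame"])
E
```

```text
time_s: 8.75
eef_pos: [0.5321, 0.1641, 0.0754]
eef_rot: [-0.001, -0.064, 0.998, 0.0]
wrist_force: [0.3, 0.6, 0.6]
opening: 0.197
grasp_force: 0.3
[0.53211564 0.16408186 0.07540557] [0.2827296  0.59273492 0.63838711] 0.197276366701374 0.3211331181228161 [ 0.07606685 -0.02094122  0.03809913]
68 [0.5773 0.0472 0.1164]
```

View pics/w5.png

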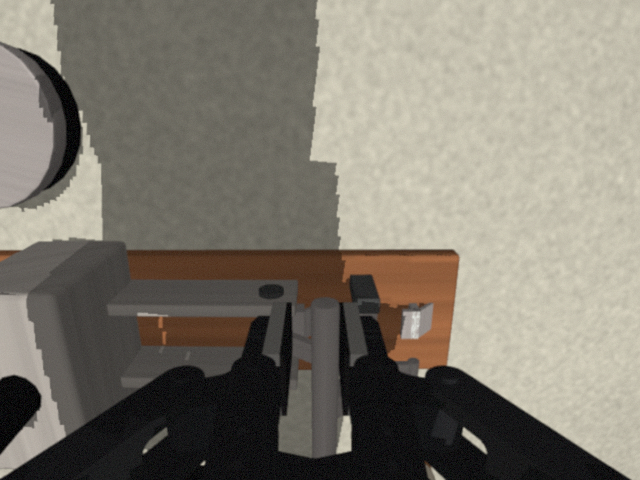

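```bash
python3 -m handwheel '[[[-0.6,0,-0.5,-0.1,0,0,0],[-0.6,0,-1,-0.2,0,0,0],[-0.6,0,-1.5,-0.3,0,0,0],[-0.6,0,-2,-0.3,0,0,0],[-0.6,0,-2.5,-0.3,0,0,0],[-0.6,0,-3,-0.3,0,0,0],[-0.6,0,-3.5,-0.3,0,0,0],[-0.6,0,-4,-0.2,0,0,0],[-0.6,0,-4.5,0,0,0,0],[-0.6,0,-4.5,0,0,0,0]]]'; python3 - <<'E'
from h import *
o=status.get_obs(); print(o["eef_pos"],o["wrist_force"],o["opening"],o["grasp_force"],o["torque"])
t=snap("top");uu,vv=np.meshgrid(np.arange(280,340),np.arange(190,235)); P=deep(t,np.c_[uu.ravel(),vv.ravel()]); k=(P[:,2]>.108)&(P[:,2]<.122);print(k.sum(),P[k].mean(0).round(4))
c=snap("wrist"); pickle.dump(c,open("w6.pkl","wb"))
cv2.imwrite("pics/w6.png",c["frame"])
E
```

```text
time_s: 10.1
eef_pos: [0.5384, 0.1189, 0.0754]
eef_rot: [-0.0, -0.064, 0.998, -0.0]
wrist_force: [0.5, 0.0, 0.5]
opening: 0.199
grasp_force: 0.3
[0.53838212 0.11891634 0.075361  ] [0.52673489 0.03803737 0.54238378] 0.19933129551815276 0.27201203629374504 [-0.10064222  0.01325239 -0.07379975]
65 [0.5776 0.0473 0.1163]
```

View pics/w6.png

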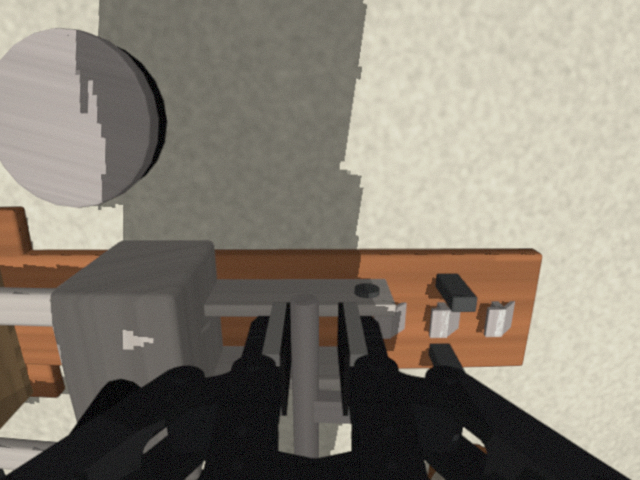

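The slide stayed put and the bar now leans on the box-side pad, so it is past the top. I lower it with the finger, then open and rise.

```bash
python3 -m handwheel '[[[-0.6,0,-0.6,0,0,0,0],[-0.6,0,-1.2,0.2,0,0,0],[-0.6,0,-1.2,0.2,0,0,0],[-0.45,0,-1.2,0,0,0,0],[-0.45,0,-1.2,-2,0,0,0],[-0.45,0,-1.2,-6,0,0,0],[-0.45,0,-1.2,-8,0,0,0],[-0.45,0,-1.2,-8,0,0,0],[-0.3,0,-1.2,-8,0,0,0],[-0.3,0,-1.2,-8,0,0,0]]]'; python3 - <<'E'
from h import *
o=status.get_obs(); print(o["eef_pos"],o["wrist_force"],o["opening"],o["grasp_force"])
t=snap("top");uu,vv=np.meshgrid(np.arange(280,340),np.arange(190,235)); P=deep(t,np.c_[uu.ravel(),vv.ravel()]); k=(P[:,2]>.108)&(P[:,2]<.122);print(k.sum(),P[k].mean(0).round(4))
c=snap("wrist"); pickle.dump(c,open("w7.pkl","wb"))
cv2.imwrite("pics/w7.png",c["frame"])
go([.577,.047,.156],97.4)
E
```

```text
time_s: 11.45
eef_pos: [0.539, 0.1075, 0.1542]
eef_rot: [-0.001, -0.064, 0.998, 0.0]
wrist_force: [0.4, -0.4, -0.9]
opening: 0.351
grasp_force: 0.0
[0.53899572 0.10753761 0.15415784] [ 0.35537891 -0.38173039 -0.94650302] 0.351015279659625 0.0
5 [0.5775 0.04   0.1161]
shift [-2.96 -6.49 -0.17] turn [ 0.  -0.1 -0. ]
```

View pics/w7.png

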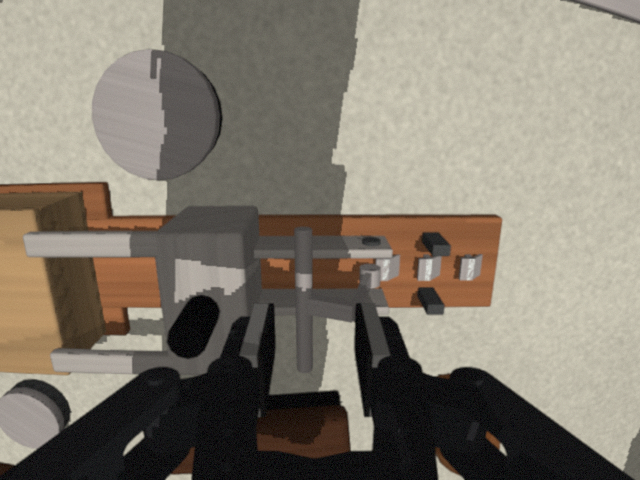

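The pawl is over: its bar is at column 304 and the pivot at ~372, so the bar is on the box side. Next is the handle.

```bash
python3 -m handwheel '[[[0,-1.5,-3.2,0,0,0,0],[0,-3,-6.3,0,0,0,0],[0,-3,-6.3,0,0,0,0],[0,-3,-6.3,3,0,0,0],[0,-3,-6.3,6,0,0,0],[0,-3,-6.3,6.5,0,0,0],[0,-3,-6.3,6.5,0,0,0]]]'; python3 - <<'E'
from h import *
c=snap("wrist"); cv2.imwrite("pics/w8.png",c["frame"])
go([.577,.0485,.088],97.4)
E
```

```text
time_s: 12.42
eef_pos: [0.5776, 0.0493, 0.0907]
eef_rot: [-0.0, -0.065, 0.998, 0.0]
wrist_force: [0.2, 0.2, 1.2]
opening: 0.498
grasp_force: 0.0
shift [ 0.13 -0.05  0.35] turn [-0.   0.1  0. ]
```

View pics/w8.png

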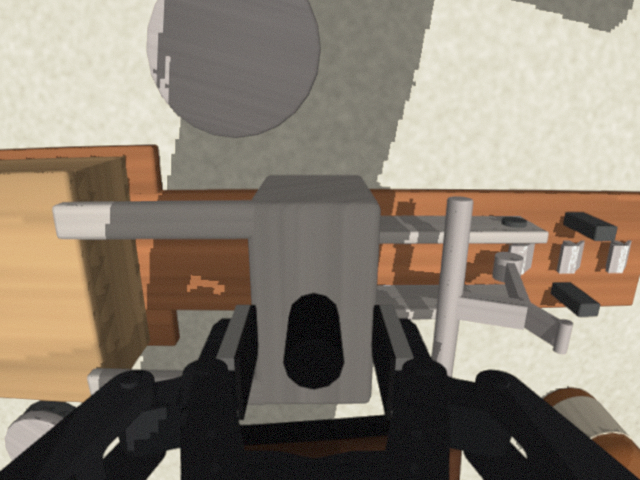

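The handle, at column ~315, stands between the pads. I close and draw back.

```bash
python3 -m handwheel '[[[-1,0,0,0,0,0,0],[-1,0,0,0,0,0,0],[-1,0,0,0,0,0,0],[-1,0,0.6,0,0,0,0],[-1,0,1.2,0,0,0,0],[-1,0,1.8,0,0,0,0],[-1,0,2.4,0,0,0,0],[-1,0,2.85,0,0,0,0],[-1,0,2.85,0,0,0,0],[-1,0,2.85,0,0,0,0]]]'; python3 - <<'E'
from h import *
o=status.get_obs(); print(o["eef_pos"],o["wrist_force"],o["opening"],o["grasp_force"])
E
```

```text
time_s: 13.72
eef_pos: [0.5753, 0.075, 0.0922]
eef_rot: [0.001, -0.064, 0.998, -0.002]
wrist_force: [-2.1, -7.8, 5.8]
opening: 0.213
grasp_force: 59.0
[0.57526501 0.07504362 0.09220055] [-2.11879084 -7.75006311  5.78184341] 0.21278121164832245 59.032355546951294
```

```bash
python3 -m handwheel '[[[-1,0,0.2,0,0,0,0],[-1,0,0.2,0,0,0,0],[-1,0,0.2,0,0,0,0]]]'; python3 -m handwheel '[[[0,0,-0.1,0,0,0,0],[0,0,-0.1,0,0,0,0],[0,0,-0.1,-3,0,0,0],[0,0,-0.1,-7,0,0,0],[0,0,-0.1,-7,0,0,0]]]'; python3 - <<'E'
from h import *
t=snap("top");pickle.dump(t,open("top2.pkl","wb"));uu,vv=np.meshgrid(np.arange(275,340),np.arange(190,235)); 
T=T_tool();c=snap("wrist"); cv2.imwrite("pics/w9.png",c["frame"])
h=proj(c,[[.574,.076,.117],[.597,-.107,.1]]); print(h)
go([.597,-.107,.16],97.4)
E
```

```text
time_s: 14.1
eef_pos: [0.5752, 0.0751, 0.0922]
eef_rot: [0.001, -0.064, 0.998, -0.003]
wrist_force: [-1.5, -14.9, 6.0]
opening: 0.209
grasp_force: 59.1
time_s: 14.72
eef_pos: [0.5765, 0.0786, 0.1645]
eef_rot: [0.004, -0.065, 0.998, -0.0]
wrist_force: [0.2, 0.5, -0.3]
opening: 0.499
grasp_force: 0.0
[[308.91372247 275.15929205]
 [-24.86633781 259.49843791]]
shift [  0.11 -18.7    0.07] turn [0. 0. 0.]
```

View pics/w9.png

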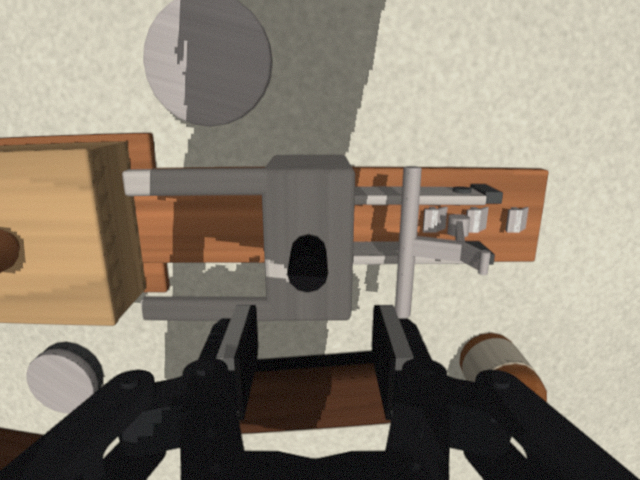

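The slide is at its stop: force rose with no motion and the tine tips are clear of the lid. Next I go over the knob and measure it numerically.

```bash
python3 -m handwheel '[[[0,0,-5,0,0,0,0],[0,0.1,-10,0,0,0,0],[0,0.1,-15,0,0,0,0],[0,0.1,-18.5,0,0,0,0],[0,0.1,-18.5,0,0,0,0],[0,0.1,-18.5,0,0,0,0]]]'; python3 - <<'E'
from h import *
def knob(c):
    h,w=c["depth"].shape; uu,vv=np.meshgrid(np.arange(w),np.arange(h)); px=np.c_[uu.ravel(),vv.ravel()]; P=deep(c,px); k=(abs(P[:,2]-.100)<.004)&(np.hypot(P[:,0]-.597,P[:,1]+.107)<.03)
    Q=P[k]; (x,y),r=cv2.minEnclosingCircle(Q[:,:2].astype(np.float32)); print(k.sum(),Q.mean(0).round(4),np.median(Q[:,2]).round(4),"circle",round(x,4),round(y,4),round(r,4))
knob(snap("wrist")); knob(snap("top"))
go([.597,-.107,.076],97.4)
E
```

```text
time_s: 15.58
eef_pos: [0.5959, -0.1046, 0.1591]
eef_rot: [-0.001, -0.064, 0.998, 0.001]
wrist_force: [-0.2, 0.2, 0.8]
opening: 0.499
grasp_force: 0.0
1827 [ 0.597  -0.1084  0.0996] 0.0997 circle 0.598 -0.1084 0.0131
0 [nan nan nan] nan circle 0.0 0.0 0.0
shift [-0.05 -0.32  8.38] turn [ 0.1 -0.1  0.1]<stdin>:4: RuntimeWarning: Mean of empty slice.
  ret = um.true_divide(
  return _methods._mean(a, axis=axis, dtype=dtype,
  ret = ret.dtype.type(ret / rcount)
```

```bash
python3 -m handwheel '[[[0,-0.05,-0.3,4,0,0,0],[0,-0.05,-0.3,7,0,0,0],[0,-0.05,-0.3,8.2,0,0,0],[0,-0.05,-0.3,8.2,0,0,0],[0,-0.05,-0.3,8.2,0,0,0]]]'; python3 -c "
from h import *
go([.5975,-.1084,.075],97.4)"
```

```text
time_s: 16.3
eef_pos: [0.5987, -0.1084, 0.0801]
eef_rot: [0.001, -0.065, 0.998, -0.0]
wrist_force: [-0.2, -1.0, -0.3]
opening: 0.5
grasp_force: 0.0
shift [0.12 0.02 0.51] turn [-0.1  0.1  0. ]
```

```bash
python3 -m handwheel '[[[0,0.05,0,0.4,0,0,0],[0,0.05,0,0.4,0,0,0],[-1,0.05,0,0.4,0,0,0],[-1,0.05,0,0.4,0,0,0],[-1,0.05,0,0.4,0,0,0],[-1,0.05,0,0.4,0,0,0]]]'; python3 -m handwheel '[[[-1,0,0,-0.5,0,0,0],[-1,0,0,-1,0,0,0],[-1,0,0,-2,0,0,0],[-1,0,0,-3,0,0,0],[-1,0,0,-3,0,0,0],[-1,0,0,-3,0,0,0]]]'; python3 -c "
from h import *
T=T_tool();print(T[:3,3])
go([.510+.0,-.334,T[2,3]],97.4)"
```

```text
time_s: 17.05
eef_pos: [0.5974, -0.1087, 0.0751]
eef_rot: [0.0, -0.064, 0.998, -0.0]
wrist_force: [-1.4, -0.7, 4.2]
opening: 0.283
grasp_force: 59.3
time_s: 17.8
eef_pos: [0.5971, -0.1084, 0.1046]
eef_rot: [0.0, -0.064, 0.998, -0.0]
wrist_force: [-0.2, 0.2, -2.0]
opening: 0.284
grasp_force: 58.9
[ 0.59706756 -0.10841494  0.10461179]
shift [ 11.53 -21.25   0.  ] turn [-0.  0. -0.]
```

```bash
python3 -m handwheel '[[[-1,0,0,-2,0,0,0],[-1,0,0,-4,0,0,0],[-1,2,-3.6,-4,0,0,0],[-1,4,-7.2,-4,0,0,0],[-1,6,-10.8,-4,0,0,0],[-1,8,-14.4,-4,0,0,0],[-1,10,-18,-4,0,0,0],[-1,11.5,-21.2,-4,0,0,0],[-1,11.5,-21.2,-4,0,0,0],[-1,11.5,-21.2,-4,0,0,0]]]'; python3 - <<'E'
from h import *
go([.510,-.334,.027],97.4)
t=snap("top"); f=cv2.cvtColor(t["frame"],cv2.COLOR_BGR2HSV)
c=snap("wrist")
# mat extent seen by depth: points at z~4mm orange near the mat
h,w=c["depth"].shape; uu,vv=np.meshgrid(np.arange(w),np.arange(h)); px=np.c_[uu.ravel(),vv.ravel()]; P=deep(c,px)
hs=cv2.cvtColor(c["frame"],cv2.COLOR_BGR2HSV).reshape(-1,3)
k=(abs(P[:,2]-.004)<.006)&(hs[:,1]>90)&(hs[:,0]<25); Q=P[k]; print(k.sum(),Q.min(0).round(3),Q.max(0).round(3))
E
```

```text
time_s: 19.05
eef_pos: [0.5107, -0.3334, 0.1457]
eef_rot: [0.0, -0.064, 0.998, -0.0]
wrist_force: [0.6, -0.2, -1.9]
opening: 0.284
grasp_force: 59.3
shift [ 0.08 -0.04 11.87] turn [-0.   0.1 -0. ]
18808 [ 0.424 -0.42  -0.   ] [0.726 0.012 0.01 ]
```

```bash
python3 -m handwheel '[[[-1,0,0,4,0,0,0],[-1,0,0,8,0,0,0],[-1,0,0,10.5,0,0,0],[-1,0,0,11.2,0,0,0],[-1,0,0,11.6,0,0,0],[-1,0,0,11.8,0,0,0],[-1,0,0,11.8,0,0,0]]]'; python3 -m handwheel '[[[-1,0,0,0.15,0,0,0],[-1,0,0,0.25,0,0,0],[-1,0,0,0.25,0,0,0],[-1,0,0,0.25,0,0,0]]]'
```

```text
time_s: 20.02
eef_pos: [0.5109, -0.3339, 0.0276]
eef_rot: [0.001, -0.064, 0.998, -0.001]
wrist_force: [0.6, -0.9, -3.3]
opening: 0.281
grasp_force: 59.4
time_s: 20.52
eef_pos: [0.5106, -0.3338, 0.0251]
eef_rot: [0.0, -0.064, 0.998, -0.0]
wrist_force: [-3.3, 2.2, 4.9]
opening: 0.282
grasp_force: 60.3
```

```bash
python3 -m handwheel '[[[0,0,0,0,0,0,0],[0,0,0,0,0,0,0],[0,0,0,0,0,0,0],[0,0,0,-3,0,0,0],[0,0,0,-8,0,0,0],[0,0,0,-14,0,0,0],[0,0,0,-14,0,0,0],[0,0,0,-14,0,0,0]]]'; python3 - <<'E'
from h import *
c=snap("wrist"); h,w=c["depth"].shape; uu,vv=np.meshgrid(np.arange(w),np.arange(h)); P=deep(c,np.c_[uu.ravel(),vv.ravel()])
k=(abs(P[:,2]-.05)<.004)&(np.hypot(P[:,0]-.51,P[:,1]+.334)<.03); print("knob top",k.sum(),P[k].mean(0).round(4))
k=(abs(P[:,2]-.02)<.005)&(np.hypot(P[:,0]-.51,P[:,1]+.334)<.09); A=np.c_[P[k][:,:2],np.ones(k.sum())]; print("plate",k.sum(),P[k].mean(0).round(4),np.linalg.lstsq(A,P[k][:,2],rcond=None)[0].round(4))
t=snap("top"); uu,vv=np.meshgrid(np.arange(220,340),np.arange(185,245)); P=deep(t,np.c_[uu.ravel(),vv.ravel()])
k=(P[:,2]>.108)&(P[:,2]<.122)&(P[:,0]<.62);print("handle",k.sum(),P[k].mean(0).round(4))
d=(P[:,:2]-np.array([.574,.076]))@np.array([-.128,.992]); l=(P[:,:2]-np.array([.574,.076]))@np.array([-.992,-.128]); k=(P[:,2]>.066)&(P[:,2]<.09)&(d>30e-3)&(d<.2)&(abs(l)<.046);print("bar dist from handle",k.sum(),np.median(d[k]),np.median(P[k][:,2]))
t0=pickle.load(open("top.pkl","rb")); D=cv2.absdiff(t["frame"],t0["frame"]).max(2)
for n,(u,v) in dict(brush=(289,163),tin=(326,259),small=(367,154),spray=(224,179),tree=(144,275),horn=(233,317),jar=(387,300)).items(): print(n,(D[v-20:v+20,u-20:u+20]>50).mean().round(3))
print(status.get_obs()["wrist_force"])
E
```

```text
time_s: 21.52
eef_pos: [0.5102, -0.3333, 0.1639]
eef_rot: [0.0, -0.064, 0.998, 0.0]
wrist_force: [0.4, 0.6, -0.6]
opening: 0.498
grasp_force: 0.0
knob top 1215 [ 0.5105 -0.3335  0.0497]
plate 25192 [ 0.5075 -0.3339  0.02  ] [-0.     -0.0002  0.0199]
handle 65 [0.5739 0.0734 0.1163]
bar dist from handle 224 0.055940149655994434 0.07761109914142095
brush 0.0
tin 0.254
small 0.0
spray 0.0
tree 0.0
horn 0.0
jar 0.402
[-0.25522221  0.35924932 -0.30445586]
```

```bash
python3 -c "
from bench import ctrl
print(ctrl.hand_in())"
```

```text
the job is handed in; nothing more can be done
None
```

The job is handed in at about 22 s with no verdict returned: the pawl is flipped over, the slide is back at its stop, and the lid sits level on the 160 mm mat within about 1 mm of its centre. I saw no sign of anything else being moved, but image changes at the tin and jar, probably the arm's shadow, were not checked.

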